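# Press the grease coupler home on the tilted nipple and hold it

## Robot

A 6-joint arm with a two-finger parallel gripper is mounted at the origin on a cart in front of the work surface, level with it; the furniture and walls round the work are solid. World frame = base frame: x ahead of the robot, y to its left, z up, the work surface at z = 0. Lengths are in m, angles in degrees, forces in N, time in s.
With the tool pointing down it reaches from about 0.425 to 0.925 m from the base axis. Payload 12.5 kg.
Tool frame: the origin (TCP) lies between the finger pads, 19 mm behind the fingertips; this is the grasp point; z points along the fingers, y is the line along which they close (so a half turn about z gives the same grasp; the last joint's range is limited). The gripper opens to 85 mm and grips with 20 to 120 N. Pads are 22 mm wide; open, the fingers measure 114 mm over their backs; the gripper's body (76 mm by 85 mm) begins 54 mm behind the grasp point. The pads swing forward as they close: fully open they stand 13 mm farther back than shut.
Start: joints at [-80.019, 28.126, 89.318, -0, 62.55, -6.05], TCP at [0.173, -0.601, 0.25] pointing down, gripper open.
Joint ranges: [-177.58, 177.58], [-47.91, 125.51], [2.72, 160], [-65.01, 245.01], [3.68, 167.84], [-153.87, 153.87]. Speed limits (degrees/s): [127.2, 127.2, 159.86, 180, 180, 180].

## Interface

Orientations are given as a 3x3 rotation matrix whose columns are the frame's x, y, z axes.
In Python, from bench import r gives the robot as it stands.
- The arm moves only by the tool carry_out, never from a script. Its argument "targets" is one flat list of numbers, 6 for each row, row after row: the shift along the tool's x, y, z each as a share of 0.12 m, from -1 to 1, then the turn, a rotation vector about the tool's x, y, z each as a share of pi rad, from -1 to 1. In form: [tx, ty, tz, ax, ay, az, tx, ty, tz, ax, ay, az, ...]. A call has 1 to 20 rows; each row is the pose to reach, as a shift and turn from the pose commanded when the call began, along the tool's axes at that moment, turning the shorter way round; what a row does not reach only later rows make up. A row lasts 1/8 s, in which the tool goes at most 62.5 mm and 10.7 degrees, less where a joint would pass 70% of its speed; a pose out of reach is approached as far as the arm can. A call with a number of a shift or a turn outside -1 to 1 is refused whole. A call with a gripper value outside its range is refused whole. "grip" is the opening, from 0 (shut) to 1 (fully open), set as the call begins (left out, the last holds). The fingers move at their own pace and stop on an object; the grip force is fixed at half the most. Time passes only in rows, so rows that repeat a pose let the fingers close. It gives the time, the measured TCP pose, the force, the opening and the grip force at its end, in the units of the state.
- r.sense(): the state, without advancing time (a new reading comes with each control period).
- r.grab_frame(name): name is "scene" or "top" or "wrist"; returns the picture (384x512x3 uint8, red, green, blue); there is no depth.
- r.camera_info(name): a dict with "fx", "fy", "cx", "cy" (pixels), "rvec" (rotation vector, rad) and "tvec" (3), from world to camera coordinates, as OpenCV has them; the wrist camera has in their place "mount" (4x4, takes a point from camera to tool coordinates, whose origin is the TCP and whose axes are the flange's). Camera axes: x right, y down, z forward; pixel columns grow to the right and rows downward; lengths in m; the calibration is good to about 2 mm. A picture is of the moment at which its call begins: read the wrist's pose just before it. camera_info takes no time and is no camera call.
- r.close_job(): hands the job in; it is judged then, once.
The state is a dict: "clock": time; "joint_pos": joint angles; "qvel": joint speeds; "joint_torque": joint torques, N m; "tcp_pos": TCP position; "orientation": TCP orientation; "contact_force": force on the tool from outside, world axes, zero at the start; "ft_torque": the same for the moment, N m; "gripper_width": opening from 0.0 (shut) to 1.0 (fully open); "finger_force": force on a finger pad.
Only numpy, scipy, OpenCV 4.12 (cv2) and the standard library are available. Lean on these libraries where they do the work, as an engineer would, in place of code of your own. Each camera call takes 0.05 s, during which the arm holds its last target. There are 200 camera calls.

## Task

The analyser's lubrication block needs grease: take the hand coupler off its parking stand and press it squarely, in line with the tilted nipple, until it snaps on and its mouth sits fully home on the nipple's shoulder. Keep it pressed fully home against the valve spring for at least two seconds, and finish like that, still gripping and pressing; do not let go. Leave the other things on the deck where they are.

Things in the scene. Friction and masses are not known exactly. Their poses are not given: they have to be found in the camera images.
- coupler: Bare-metal hand coupler, 96 mm long, 0.12 to 0.2 kg, loose, upright on the stand, mouth down. Origin: centre of its open mouth; z along its axis, mouth to grip. Sleeve 30 mm diameter to 46 mm above the mouth, dark flange 42 mm diameter at 46 to 52, grip 24 mm square at 52 to 90 (flats face its x and y), cap to 96. Bore 16 mm, 40 mm deep, with a groove. Its turn about its axis does not matter.
- coupler_grip (a point): Point on the coupler's axis at its square grip, 76 mm above the mouth; axes as the coupler's. With the TCP here the fingertips end about 5 mm above the flange, clear of it; pressed fingers that slip end up on the flange.
- nipple: Tilted steel nipple between the block's cheeks. Origin: centre of its flat shoulder (38 mm diameter), on which the coupler's mouth comes to sit, a solid stop, 64 to 67 mm above the work surface. z: outward and up along the nipple, the line to press along. It leans from vertical towards the block's -x by 0.27 to 0.55 rad, differing from run to run; the swivel is stiff and stays at that lean.
- nipple_tip (a point): Tip of the nipple's stem, on its axis, 36 mm out from the shoulder. The stem is 14 mm in diameter, its last 7 mm tapered to 8 mm; the valve pin stands out of it.
- snap_balls (a point): Centre, on the axis, of three sprung balls that stand 3 mm out of the stem, 15.5 mm from the shoulder. They resist the coupler's lip (up to about 8 N) while its mouth is about 18 to 14 mm from the shoulder, then snap into the groove and draw it on (12 to 7 mm), until the pin pushes back.
- lube_block: Fixed aluminium lubrication block, origin under the centre of its base plate, on the work surface. Base plate 110 (x) x 100 (y) x 16 mm; two cheeks, 44 mm long in x and 10 mm thick, at 25 to 35 mm either side of its centre line in y, up to 61 mm high, with the nipple between them. The nipple leans to the block's own -x side; the block's yaw is within 0.4 rad of facing the robot.
- stand: Fixed parking stand: grey disc 68 mm diameter, 10 mm high, with a 12 mm upright pin (top 30 mm above the work surface) that reaches loosely into the coupler's mouth. Origin under its centre, on the work surface. Lift the coupler straight up off it.
- valve_pin (a joint): How far the valve pin, 6 mm thick and standing 10 mm out of the stem's tip, is pushed in: 0 free, 0.006 m when the coupler is fully home. The coupler meets it when the mouth is 6 mm from the shoulder; its spring pushes back with 5 N, growing to about 8.5 N at home. Let go, the coupler springs back to about 6 mm.
- timer: Bystander: white bench timer, 46x58 mm, 18 mm high; origin under its centre.
- cap_opener: Bystander: cap opener, flat plastic bar 25x90 mm, 12 mm high; origin under its centre.
- petri_dish: Bystander: round petri dish, 62 mm across, 14 mm high; origin under its centre.
- label_roll: Bystander: white roll of labels lying flat, 58 mm across, 24 mm high; origin under its centre.
- marker_pen: Bystander: marker pen lying flat, 12x132 mm, 14 mm high; origin under its centre.
- wash_bottle: Bystander: small round bottle with ribbed cap, 40 mm across, 76 mm high; origin under its centre.

How it is judged (in metres and radians):
On the way, in this order (a step that is already met when the one before it is completed fails the run):
1. the coupler is lifted clear of its stand, in the gripper (z of coupler in the frame of stand above 0.04 m and contact force between the fingers and coupler above 1 N), for 0.2 s.
2. the coupler is snapped on, square, and held fully home against the valve spring for two seconds (z of coupler in the frame of nipple between -0.002 and 0.0035 m and x of coupler in the frame of nipple between -0.003 and 0.003 m and y of coupler in the frame of nipple between -0.003 and 0.003 m and angle between the z axis of coupler and the z axis of nipple, either way round below 0.1 rad and angle between coupler's own z axis and vertical below 1.2 rad and value of joint valve_pin above 0.0025 m and contact force between the fingers and coupler above 2 N and linear speed of coupler below 0.02 m/s), for 2 s.
At the end, for the whole second after the job is handed in: At the end the coupler is still gripped and pressed home: its mouth within 3.5 mm of the shoulder and 3 mm of its centre, its axis within 0.1 rad of the nipple's, the valve pin pushed in more than 2.5 mm, the fingers on the coupler with more than 2 N, and the coupler still (all of step 2); the arm keeps its last pose, push and grip.
It fails at once if a bystander is moved by more than 25 mm (distance of any of timer, cap_opener, petri_dish, label_roll, marker_pen, wash_bottle from where it was at the start of the episode above 0.025 m).
It also fails if it takes over 48 s, if anything falls off the work surface, if the arm or the gripper's body presses on something with over 40 N, if the wrist force passes 120 N, or if a joint passes its speed limit or range.

## Working session

There is one attempt and no reset: what is moved stays moved. The work goes in short steps, Python scripts to look and compute and a tool call to move; the robot and the scene stay as the last step left them, time stands still between calls to the robot, and variables do not carry over. Pictures are saved under pics/ and viewed, at most 10 in all, crops included, and the job is handed in when it is done.

Besides the shell and the picture viewer there is one more tool, called after ">>>" as name(argument=value, ...) on one line, values as JSON. carry_out: Moves the arm, as the interface text tells. Its arguments: {"type":"object","properties":{"targets":{"type":"array"},"grip":{"type":"number"}},"required":["targets"]}

```bash
mkdir -p pics
python3 - <<'E'
from bench import r
import cv2,numpy as np
s=r.sense();print(s)
for n in("scene","top"):
    im=r.grab_frame(n);cv2.imwrite(f"pics/{n}0.png",im[:,:,::-1]);print(n,r.camera_info(n))
print(r.camera_info("wrist"))
a=cv2.imread("pics/scene0.png");b=cv2.imread("pics/top0.png")
E
```

```text
{'clock': 0.0, 'joint_pos': array([-8.00169575e+01,  2.81648433e+01,  8.93525494e+01, -2.25478943e-03,
        6.25491212e+01, -6.04868252e+00]), 'qvel': array([ 0.05239237, -0.07042041, -0.0060376 ,  0.00916249, -0.00010927,
        0.02990295]), 'joint_torque': array([ 6.57600249e-04, -6.18459964e+01, -2.61587977e+01, -4.44682132e-05,
        4.09443703e-03,  1.05943734e-06]), 'tcp_pos': array([ 0.17259916, -0.60046203,  0.24940561]), 'orientation': array([[ 9.61103921e-01,  2.76186888e-01, -2.35641000e-04],
       [ 2.76186975e-01, -9.61103252e-01,  1.13725421e-03],
       [ 8.76193687e-05, -1.15810045e-03, -9.99999326e-01]]), 'contact_force': array([ 0.32732199, -0.32711495, -0.30204234]), 'ft_torque': array([-0.02003717,  0.02406869,  0.00243108]), 'finger_force': 0.0, 'gripper_width': 1.0019703492965946}
scene {'fx': 494.8081839284434, 'fy': 494.8081839284434, 'cx': 255.77635114293938, 'cy': 192.6170572171893, 'rvec': array([ 0.96128884, -2.39412172,  1.13313522]), 'tvec': array([0.35678096, 0.39415553, 1.01297528])}
top {'fx': 478.3566033657983, 'fy': 478.3566033657983, 'cx': 263.60298342155323, 'cy': 192.34628509910982, 'rvec': array([ 2.12818534, -2.18487243,  0.14833194]), 'tvec': array([-0.09021829,  0.59244122,  1.35149386])}
{'fx': 346.1903645707869, 'fy': 346.1903645707869, 'cx': 256.2790689672205, 'cy': 201.04914606840077, 'mount': array([[ 5.91418281e-04, -9.57611698e-01, -2.88061600e-01,
         7.35263817e-02],
       [ 9.99999599e-01,  3.72809647e-04,  8.13753603e-04,
        -1.86292129e-04],
       [-6.71867826e-04, -2.88061966e-01,  9.57611535e-01,
        -1.22536580e-01],
       [ 0.00000000e+00,  0.00000000e+00,  0.00000000e+00,
         1.00000000e+00]])}
```

View pics/scene0.png

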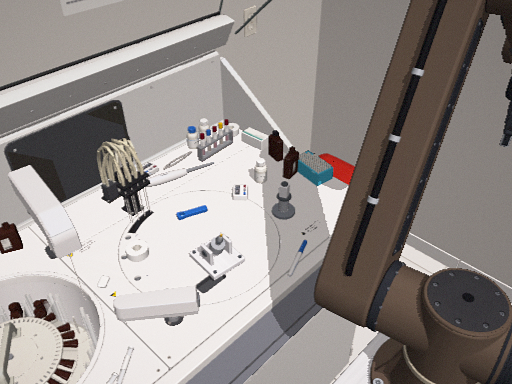

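View pics/top0.png

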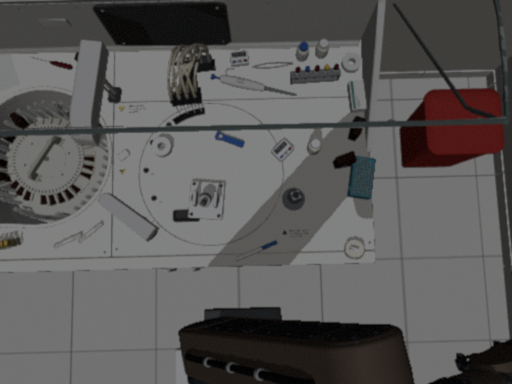

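Scene view: coupler on stand about (284,200), block about (217,253), nipple about (218,240). Top view: coupler (294,198), block (207,198). I'll cast rays and zoom in on both.

```bash
cat > h.py <<'E'
from bench import r
import cv2,numpy as np
def cam(n,s=None):
    c=r.camera_info(n);K=np.array([[c['fx'],0,c['cx']],[0,c['fy'],c['cy']],[0,0,1]])
    if n=='wrist':
        M=np.eye(4);M[:3,:3]=s['orientation'];M[:3,3]=s['tcp_pos'];M=M@c['mount'];R=M[:3,:3].T;C=M[:3,3]
    else:
        R=cv2.Rodrigues(c['rvec'])[0];C=-R.T@c['tvec']
    return K,R,C
def ray(c,uv):
    K,R,C=c;d=R.T@np.linalg.inv(K)@[uv[0],uv[1],1.];return C,d/np.linalg.norm(d)
def plane(c,uv,z):
    C,d=ray(c,uv);return C+d*(z-C[2])/d[2]
def tri(obs):
    A=0;b=0
    for c,uv in obs:
        C,d=ray(c,uv);P=np.eye(3)-np.outer(d,d);A=A+P;b=b+P@C
    return np.linalg.solve(A,b)
def proj(c,p):
    K,R,C=c;q=K@R@(np.asarray(p)-C);return q[:2]/q[2]
E
python3 - <<'E'
from h import *
a=cv2.imread("pics/scene0.png");b=cv2.imread("pics/top0.png")
x=cv2.resize(a[155:285,175:315],None,fx=2.857,fy=2.857,interpolation=cv2.INTER_CUBIC)[:371,:400]
y=cv2.resize(b[150:240,165:315],None,fx=2.667,fy=2.667,interpolation=cv2.INTER_CUBIC)
o=np.zeros((371,800,3),np.uint8);o[:x.shape[0],:x.shape[1]]=x;o[:y.shape[0],400:400+y.shape[1]]=y
cv2.imwrite("pics/c1.png",o)
S=cam("scene");T=cam("top")
print("C",S[2],T[2])
for z in(0,.096):print("coup top",plane(T,(294,198),z))
print("stand scene",plane(S,(284,211),0.01)); print("block",plane(T,(207,199),0.016),plane(S,(217,255),.016))
print("bar",[plane(T,(207,127),z) for z in(.1,.4,.7)])
for n in range(2):pass
p=tri([(T,(294,194)),(S,(284,184))]);print("cap",p)
E
```

```text
C [-0.11509052  0.6307573   0.94745424] [ 0.4085234  -0.09439316  1.41769537]
coup top [ 0.57562756 -0.19634953  0.        ]
coup top [ 0.56431202 -0.1894455   0.096     ]
stand scene [ 0.56501274 -0.18997806  0.01      ]
block [0.57745204 0.06141814 0.016     ] [0.57239216 0.06324297 0.016     ]
bar [array([0.77231767, 0.04979423, 0.1       ]), array([0.68949255, 0.01696705, 0.4       ]), array([ 0.60666743, -0.01586012,  0.7       ])]
cap [ 0.57268165 -0.19059865  0.10421943]
```

View pics/c1.png

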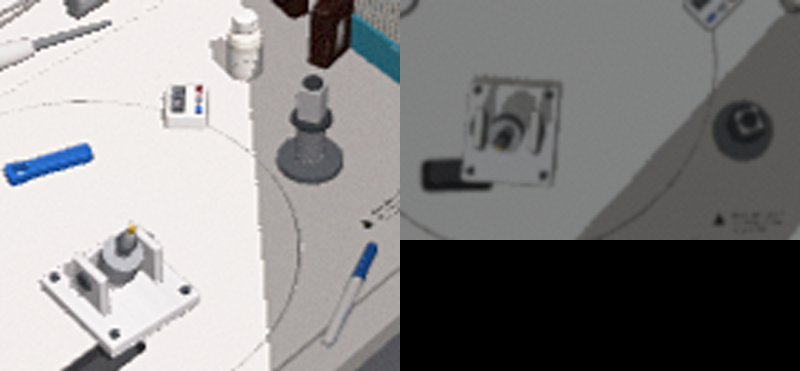

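The crop shows the coupler upright on its stand (scene cap at about (285,184)). The nipple leans towards the robot, with an orange pin tip (top view about (202,203), scene about (221,235)). Moving over now to look from close up.

>>> carry_out(targets=[0.42,-0.24,0,0,0,0,0.84,-0.48,0,0,0,0,0.84,-0.48,0,0,0,0], grip=1)

```text
clock: 0.48
tcp_pos: [0.2556, -0.5151, 0.2501]
orientation: [[0.96, 0.28, -0.0], [0.28, -0.96, 0.001], [0.0, -0.001, -1.0]]
contact_force: [0.3, -0.9, 0.7]
gripper_width: 1.0
finger_force: 0.0
```

>>> carry_out(targets=[0.42,-0.24,0,0,0,0,0.84,-0.48,0,0,0,0,0.84,-0.48,0,0,0,0])

```text
clock: 0.85
tcp_pos: [0.3362, -0.4326, 0.25]
orientation: [[0.96, 0.279, -0.0], [0.279, -0.96, 0.0], [0.0, -0.0, -1.0]]
contact_force: [-0.5, -0.2, -0.7]
gripper_width: 0.998
finger_force: 0.0
```

>>> carry_out(targets=[0.42,-0.24,0,0,0,0,0.84,-0.48,0,0,0,0,0.84,-0.48,0,0,0,0])

```text
clock: 1.23
tcp_pos: [0.4169, -0.35, 0.2499]
orientation: [[0.96, 0.279, 0.0], [0.279, -0.96, 0.0], [0.0, -0.0, -1.0]]
contact_force: [-0.0, -1.4, 0.1]
gripper_width: 0.999
finger_force: 0.0
```

>>> carry_out(targets=[0.42,-0.24,0,0,0,0,0.84,-0.48,0,0,0,0,0.84,-0.48,0,0,0,0])

```text
clock: 1.6
tcp_pos: [0.4978, -0.2674, 0.2497]
orientation: [[0.96, 0.279, 0.0], [0.279, -0.96, -0.0], [-0.0, 0.0, -1.0]]
contact_force: [0.1, -0.3, -0.6]
gripper_width: 1.0
finger_force: 0.0
```

>>> carry_out(targets=[0.38,-0.24,0,0,0,0,0.76,-0.45,0,0,0,0,0.76,-0.45,0,0,0,0,0.76,-0.45,0,0,0,0,0.76,-0.45,0,0,0,0])

```text
clock: 2.22
tcp_pos: [0.5684, -0.1925, 0.25]
orientation: [[0.962, 0.274, -0.0], [0.274, -0.962, -0.0], [-0.0, 0.0, -1.0]]
contact_force: [-0.1, 0.4, -0.3]
gripper_width: 1.005
finger_force: 0.0
```

Run:
```python
from h import *
import pickle
s=r.sense();im=r.grab_frame("wrist");cv2.imwrite("pics/w1.png",im[:,:,::-1]);pickle.dump(s,open("w1.pkl","wb"))
```

```text
(no output)
```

View pics/w1.png

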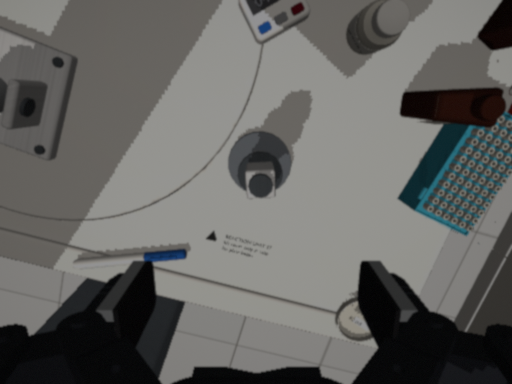

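>>> carry_out(targets=[0.14,-0.5,0,0,0,0,0.28,-1,0,0,0,0,0.28,-1,0,0,0,0])

```text
clock: 2.65
tcp_pos: [0.5679, -0.0637, 0.2504]
orientation: [[0.96, 0.279, 0.0], [0.279, -0.96, 0.0], [0.0, -0.0, -1.0]]
contact_force: [-1.1, 0.4, -0.2]
gripper_width: 1.002
finger_force: 0.0
```

>>> carry_out(targets=[0.14,-0.5,0,0,0,0,0.28,-1,0,0,0,0,0.28,-1,0,0,0,0,0.28,-1,0,0,0,0,0.28,-1,0,0,0,0])

```text
clock: 3.28
tcp_pos: [0.5677, 0.0566, 0.25]
orientation: [[0.962, 0.274, 0.0], [0.274, -0.962, -0.0], [-0.0, 0.0, -1.0]]
contact_force: [0.8, -0.5, 0.4]
gripper_width: 1.003
finger_force: 0.0
```

Run:
```python
from h import *
import pickle
s=r.sense();im=r.grab_frame("wrist");cv2.imwrite("pics/w2.png",im[:,:,::-1]);pickle.dump(s,open("w2.pkl","wb"));print(s['tcp_pos'])
```

```text
[0.5677484  0.05663374 0.24997763]
```

View pics/w2.png

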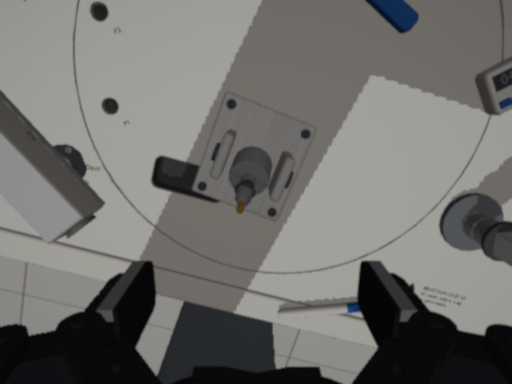

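Wrist view 1: coupler cap at (261,183), with the grip flats already lined up with the image axes and so with the finger closing line. Wrist view 2: nipple shoulder about (250,170), pin tip about (240,208), base bolts at (231,104), (306,133), (203,186) and (272,212). Next I'll take a tilted side view of the nipple.

>>> carry_out(targets=[-0.08,0.25,0.14,0.055,0,0,-0.16,0.5,0.28,0.11,0,0,-0.25,0.71,0.42,0.167,0,0,-0.25,0.71,0.42,0.167,0,0,-0.25,0.71,0.42,0.167,0,0,-0.25,0.71,0.42,0.167,0,0])

```text
clock: 4.08
tcp_pos: [0.5623, -0.0311, 0.2004]
orientation: [[0.961, 0.241, -0.138], [0.277, -0.832, 0.48], [0.001, -0.499, -0.866]]
contact_force: [-0.2, -1.0, 0.3]
gripper_width: 0.999
finger_force: 0.0
```

Run:
```python
from h import *
import pickle
s=r.sense();im=r.grab_frame("wrist");cv2.imwrite("pics/w3.png",im[:,:,::-1]);pickle.dump(s,open("w3.pkl","wb"));print(s['tcp_pos'])
c=cam('wrist',s);u=proj(c,[.56,.06,.08]).astype(int);print(u)
b=cv2.imread("pics/w2.png")[90:220,180:310]
x0,y0=max(u[0]-65,0),max(u[1]-65,0);a=cv2.imread("pics/w3.png")[y0:y0+130,x0:x0+130];print(x0,y0,a.shape)
cv2.imwrite("pics/c2.png",np.hstack([cv2.resize(q,(400,400),interpolation=cv2.INTER_CUBIC) for q in(b,a)]))
```

```text
[ 0.56233686 -0.03108061  0.20037198]
[234 163]
169 98 (130, 130, 3)
```

View pics/c2.png

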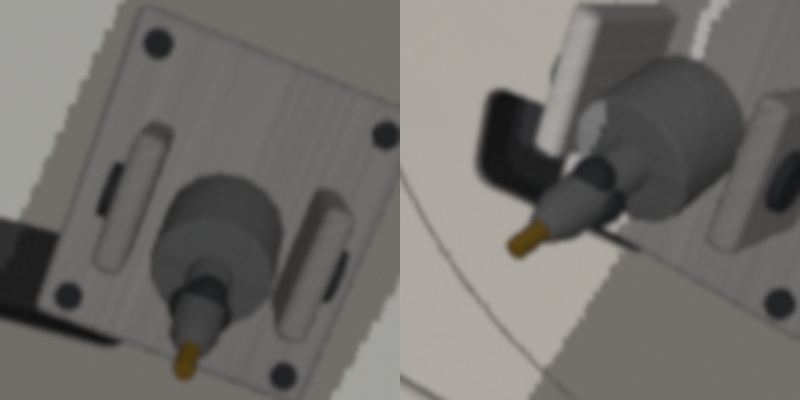

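The crops show the nipple clearly in both views: orange pin, stem with dark balls, and shoulder face at about (214,271) in the left crop and (628,155) in the right.

Run:
```python
from h import *
import pickle
S=[pickle.load(open(f"w{i}.pkl","rb")) for i in(1,2,3)];C=[cam('wrist',s) for s in S]
f=400/130
L=lambda u,v:(C[1],((u+.5)/f-.5+180,(v+.5)/f-.5+90)); R=lambda u,v:(C[2],((u-400+.5)/f-.5+169,(v+.5)/f-.5+98))
def err(p,o): return [np.round(proj(c,p)-uv,1) for c,uv in o]
cen=[]
for i,n in((1,"w2"),(2,"w3")):
    im=cv2.imread(f"pics/{n}.png");h=cv2.cvtColor(im,cv2.COLOR_BGR2HSV)
    m=cv2.inRange(h,(10,140,40),(30,255,255));m[:,:200]=0;m[:,270:]=0
    k,_,st,ce=cv2.connectedComponentsWithStats(m);j=1+np.argmax(st[1:,4]);print(n,st[j],ce[j]);cen.append((C[i],ce[j]))
# top/scene too
for n in("scene","top"):
    im=cv2.imread(f"pics/{n}0.png");h=cv2.cvtColor(im,cv2.COLOR_BGR2HSV);m=cv2.inRange(h,(8,90,40),(35,255,255))
    ys,xs=np.nonzero(m[190:260,190:240]);print(n,len(xs),xs.mean()+190,ys.mean()+190)
    cen.append((cam(n),(xs.mean()+190,ys.mean()+190)))
pc=tri(cen[:2]);print("pin mid w",pc,err(pc,cen),"all",tri(cen))
P={}
for k,o in dict(tip=[L(184,377),R(513,250)],base=[L(189,347),R(543,229)],sh=[L(214,271),R(628,155)]).items():
    P[k]=tri(o);print(k,P[k],err(P[k],o))
# bolts
b=[plane(C[1],q,.016) for q in[(231,104),(306,133),(203,186),(272,212)]];b=np.array(b);ctr=b.mean(0);print("ctr",ctr)
xd=(b[0]+b[1]-b[2]-b[3]);yd=(b[0]+b[2]-b[1]-b[3]);print("yaw",np.degrees(np.arctan2(xd[1],xd[0])),np.degrees(np.arctan2(-yd[0],yd[1])))
d=pc-P['sh'];print("len(41)",np.linalg.norm(d),"lean",np.degrees(np.arccos(d[2]/np.linalg.norm(d))),"az",np.degrees(np.arctan2(-d[1],-d[0])))
# plane intersection axis
def pl(o1,o2):
    a=ray(*o1)[1];bb=ray(*o2)[1];n=np.cross(a,bb);return n/np.linalg.norm(n)
dd=np.cross(pl(L(184,377),L(214,271)),pl(R(513,250),R(628,155)));dd/=np.linalg.norm(dd);dd*=np.sign(dd[2]);print("axis",dd,"lean",np.degrees(np.arccos(dd[2])),"az",np.degrees(np.arctan2(-dd[1],-dd[0])),"shoulder",pc-.041*dd)
# coupler: cap
p=plane(C[0],(261,184),.106);print("cap w1",p,"stand",plane(C[0],(260,162),.010))
```

```text
w2 [237 202   7  11  54] [240.14814815 206.74074074]
w3 [205 170  12  11  65] [210.52307692 175.15384615]
scene 6 220.5 235.0
top 2 201.5 205.0
pin mid w [0.55232245 0.06510167 0.10269671] [array([ 0. , -0.2]), array([-0. ,  0.2]), array([-0.4, -0.1]), array([ 0.7, -0.6])] all [0.55158111 0.06563914 0.10241717]
tip [0.55017143 0.06478526 0.10883365] [array([ 0. , -0.7]), array([-0.2,  0.8])]
base [0.55416797 0.06504838 0.09745705] [array([-0. ,  0.2]), array([ 0. , -0.2])]
sh [0.57005484 0.0630082  0.06788201] [array([ 0. , -0.3]), array([-0.1,  0.4])]
ctr [0.57697844 0.06200139 0.016     ]
yaw -5.120277017757487 -5.116893228163873
len(41) 0.039126508592309844 lean 27.152082302716956 az -6.73310453970614
axis [-0.42925206  0.03751301  0.90240537] lean 25.523934563988522 az -4.994479187124523 shoulder [0.56992179 0.06356363 0.06569809]
cap w1 [ 0.576633   -0.19487069  0.106     ] stand [ 0.57679254 -0.19511142  0.01      ]
```

```bash
cat >> h.py <<'E'
from scipy.spatial.transform import Rotation as Ro
def to(p,Rm,s=None):
    s=s or r.sense();R0=s['orientation']
    print("shift",np.round(R0.T@(np.asarray(p)-s['tcp_pos'])/.12,3),"turn",np.round(Ro.from_matrix(R0.T@Rm).as_rotvec()/np.pi,4))
def down(yaw):
    y=np.radians(yaw);x=np.array([np.cos(y),np.sin(y),0]);z=np.array([0,0,-1.]);return np.stack([x,np.cross(z,x),z],1)
E
python3 - <<'E'
from h import *
to([.5767,-.195,.20],down(16))
E
```

```text
shift [-0.265  1.169 -0.67 ] turn [-0.1665 -0.0002  0.0007]
```

>>> carry_out(targets=[-0.05,0.2,-0.11,-0.055,0,0,-0.1,0.4,-0.22,-0.11,0,0,-0.13,0.6,-0.33,-0.1665,0,0.0007,-0.13,0.6,-0.33,-0.1665,0,0.0007])

```text
clock: 4.62
tcp_pos: [0.57, -0.1136, 0.1989]
orientation: [[0.961, 0.276, 0.0], [0.276, -0.961, 0.001], [0.001, -0.001, -1.0]]
contact_force: [0.4, -0.5, 0.6]
gripper_width: 0.999
finger_force: 0.0
```

>>> carry_out(targets=[-0.06,0.33,0,0,0,0,-0.13,0.67,0,0,0,0,-0.13,0.67,0,0,0,0,-0.13,0.67,0,0,0,0,-0.13,0.67,0,0,0,0])

```text
clock: 5.25
tcp_pos: [0.577, -0.1954, 0.1977]
orientation: [[0.961, 0.275, -0.001], [0.275, -0.961, 0.003], [-0.001, -0.003, -1.0]]
contact_force: [-0.2, 0.3, -0.0]
gripper_width: 1.001
finger_force: 0.0
```

Run:
```python
from h import *
to([.5767,-.195,.0865],down(16))
s=r.sense();im=r.grab_frame("wrist");cv2.imwrite("pics/w4.png",im[:,:,::-1]);print(proj(cam('wrist',s),[.5767,-.195,.106]))
```

```text
shift [-0.001 -0.001  0.927] turn [-0.0009  0.0002 -0.0001]
[256.00482992 214.53086763]
```

View pics/w4.png

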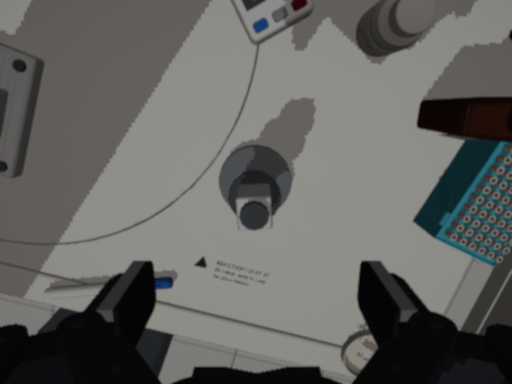

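Wrist view: the cap centre is at (254.5,215), predicted (256,214.5), so about 1 mm agreement with the flats aligned. Descending, gripping and lifting.

>>> carry_out(targets=[0,0,0.25,0,0,0,0,0,0.5,0,0,0,0,0,0.7,0,0,0,0,0,0.85,0,0,0,0,0,0.927,0,0,0,0,0,0.927,0,0,0,0,0,0.927,0,0,0])

```text
clock: 6.18
tcp_pos: [0.5773, -0.1966, 0.0872]
orientation: [[0.962, 0.274, 0.0], [0.274, -0.962, 0.001], [0.0, -0.001, -1.0]]
contact_force: [0.4, -0.3, -0.7]
gripper_width: 1.003
finger_force: 0.0
```

>>> carry_out(targets=[0,0,0,0,0,0,0,0,0,0,0,0,0,0,0,0,0,0,0,0,0,0,0,0,0,0,0,0,0,0,0,0,0,0,0,0,0,0,0,0,0,0,0,0,0,0,0,0], grip=0)

```text
clock: 7.18
tcp_pos: [0.5769, -0.1964, 0.0865]
orientation: [[0.962, 0.274, -0.001], [0.274, -0.962, 0.001], [-0.001, -0.002, -1.0]]
contact_force: [-0.2, 1.6, 3.7]
gripper_width: 0.272
finger_force: 61.5
```

>>> carry_out(targets=[0,0,-0.12,0,0,0,0,0,-0.3,0,0,0,0,0,-0.6,0,0,0,0,0,-0.9,0,0,0,0,0,-0.9,0,0,0,0,0,-0.9,0,0,0,0,0,-0.9,0,0,0,0,0,-0.9,0,0,0])

```text
clock: 8.18
tcp_pos: [0.5768, -0.1966, 0.1936]
orientation: [[0.962, 0.274, -0.002], [0.274, -0.962, 0.002], [-0.002, -0.002, -1.0]]
contact_force: [-0.5, -0.2, -1.4]
gripper_width: 0.269
finger_force: 61.0
```

Run:
```python
from h import *
s=r.sense();im=r.grab_frame("wrist");t=r.grab_frame("scene");print(s['tcp_pos'],s['finger_force'])
cv2.imwrite("pics/w5.png",np.hstack([im[150:384,130:430],cv2.resize(t[110:210,240:360],(300,250))[:234]])[:,:,::-1])
L=np.radians(26);yw=np.radians(-5.1)
z=np.array([-np.sin(L)*np.cos(yw),-np.sin(L)*np.sin(yw),np.cos(L)]);sh=np.array([.5700,.0633,.0657])
np.savez("n.npz",z=z,sh=sh)
tz=-z;x=np.array([np.cos(yw+0.0),np.sin(yw),0]);x-=x@tz*tz;x/=np.linalg.norm(x);Rn=np.stack([x,np.cross(tz,x),tz],1);print(Rn)
p=sh+z*(.076+.070);print("pre",p)
to(p,Rn); print(s['joint_pos'])
```

```text
[ 0.57677031 -0.19657741  0.19357176] 61.02910280227661
[[ 0.89523578 -0.0888943   0.43663566]
 [-0.07989766 -0.99604107 -0.03896869]
 [ 0.43837115  0.         -0.89879405]]
pre [0.50625119 0.06898943 0.19692393]
shift [ 0.041 -2.29  -0.021] turn [-0.0271  0.1433  0.1146]
[-2.50452751e+01  3.03284138e+01  9.50542828e+01  5.12183819e-02
  5.47831262e+01  4.90161925e+01]
```

View pics/w5.png

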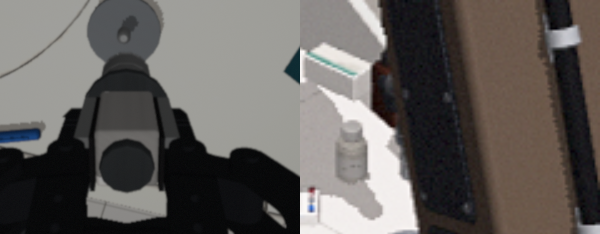

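The coupler is held straight between the pads and clear of the stand. Carrying it sideways and up.

>>> carry_out(targets=[0,-0.25,-0.1,0,0,0,0,-0.5,-0.2,0,0,0,0,-0.77,-0.2,0,0,0,0,-0.77,-0.2,0,0,0])

```text
clock: 8.78
tcp_pos: [0.5512, -0.1062, 0.2188]
orientation: [[0.961, 0.276, -0.001], [0.276, -0.961, 0.001], [-0.001, -0.002, -1.0]]
contact_force: [-0.2, -0.7, -1.2]
gripper_width: 0.271
finger_force: 60.7
```

>>> carry_out(targets=[0,-0.25,0,0,0,0,0,-0.5,0,0,0,0,0,-0.77,0,0,0,0,0,-0.77,0,0,0,0,0,-0.77,0,0,0,0])

```text
clock: 9.4
tcp_pos: [0.5269, -0.0197, 0.2187]
orientation: [[0.962, 0.274, -0.001], [0.274, -0.962, 0.001], [-0.0, -0.001, -1.0]]
contact_force: [0.8, -0.6, -1.4]
gripper_width: 0.274
finger_force: 60.7
```

```bash
cat >> h.py <<'E'
def nip(lean=26,az=-5.1,sh=(.5700,.0633,.0657)):
    L=np.radians(lean);yw=np.radians(az)
    z=np.array([-np.sin(L)*np.cos(yw),-np.sin(L)*np.sin(yw),np.cos(L)])
    tz=-z;x=np.array([np.cos(yw),np.sin(yw),0]);x-=x@tz*tz;x/=np.linalg.norm(x)
    return np.array(sh),z,np.stack([x,np.cross(tz,x),tz],1)
E
python3 - <<'E'
from h import *
sh,z,R=nip();s=r.sense();print(s['tcp_pos'],s['contact_force'])
to(sh+z*(.0765+.075),R)
c=cam('wrist',s)
for h in(.02,):print("cap pred",proj(c,s['tcp_pos']-s['orientation'][:,2]*h))
E
```

```text
[ 0.52685414 -0.01966731  0.2186764 ] [ 0.8162409  -0.5791617  -1.39117479]
shift [ 0.019 -0.765  0.141] turn [-0.0268  0.143   0.1146]
cap pred [256.49299125 319.58722073]
```

>>> carry_out(targets=[0,-0.2,0,-0.007,0.036,0.029,0,-0.4,0,-0.013,0.072,0.057,0.01,-0.6,0,-0.02,0.107,0.086,0.02,-0.765,0,-0.0268,0.143,0.1146,0.019,-0.765,0.141,-0.0268,0.143,0.1146,0.019,-0.765,0.141,-0.0268,0.143,0.1146,0.019,-0.765,0.141,-0.0268,0.143,0.1146,0.019,-0.765,0.141,-0.0268,0.143,0.1146])

```text
clock: 10.4
tcp_pos: [0.5039, 0.0694, 0.2024]
orientation: [[0.895, -0.09, 0.437], [-0.081, -0.996, -0.039], [0.439, -0.0, -0.899]]
contact_force: [-0.3, -0.1, -2.4]
gripper_width: 0.273
finger_force: 60.9
```

Run:
```python
from h import *
s=r.sense();im=r.grab_frame("wrist");t=r.grab_frame("scene");q=r.grab_frame("top");print(s['tcp_pos'],s['orientation'])
sh,z,R=nip();to(sh+z*(.0765+.05),R)
a=cv2.resize(im[150:384,130:430],(400,312));b=cv2.resize(t[190:268,170:270],(400,312),interpolation=cv2.INTER_CUBIC)
cv2.imwrite("pics/w6.png",np.hstack([a,b])[:,:,::-1])
c=cam('wrist',s);S=cam('scene')
Z=s['orientation'][:,2]
f=lambda u:np.round((u-[170,190])*4+[400,0])
print("wcap",(proj(c,s['tcp_pos']-Z*.02)-[130,150])*4/3,"scene: mouth,cap,pin,shoulder",[f(proj(S,p)) for p in(s['tcp_pos']+Z*.0765,s['tcp_pos']-Z*.02,sh+z*.046,sh)])
```

```text
[0.50393626 0.06942065 0.20243097] [[ 8.95016485e-01 -8.95660117e-02  4.36947846e-01]
 [-8.05576709e-02 -9.95980875e-01 -3.91479014e-02]
 [ 4.38698020e-01 -1.61483671e-04 -8.98634532e-01]]
shift [0.001 0.004 0.212] turn [-0.     -0.0001 -0.0001]
wcap [168.77907976 223.61352923] scene: mouth,cap,pin,shoulder [array([614., 155.]), array([654.,  81.]), array([603., 176.]), array([586., 207.])]
```

View pics/w6.png

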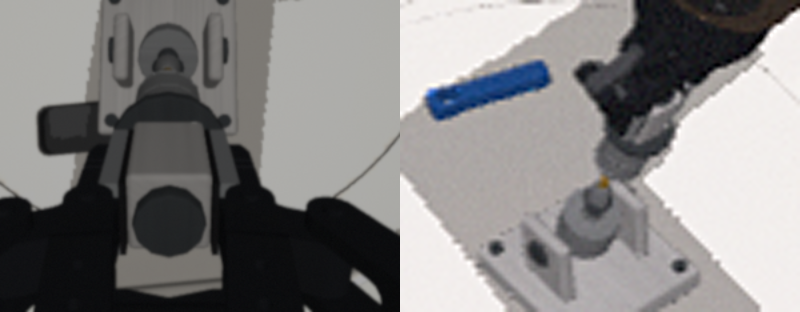

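The wrist view shows the coupler lined up over the nipple, with the cap at (169,221) against (169,224) predicted. In the scene view the pin at (604,180) lies just below the mouth rim. Advancing slowly along the axis onto the stem.

>>> carry_out(targets=[0,0,0.07,0,0,0,0,0,0.14,0,0,0,0,0,0.21,0,0,0,0,0,0.25,0,0,0,0,0,0.29,0,0,0,0,0,0.33,0,0,0,0,0,0.33,0,0,0])

```text
clock: 11.42
tcp_pos: [0.5207, 0.0684, 0.166]
orientation: [[0.896, -0.089, 0.436], [-0.08, -0.996, -0.039], [0.438, -0.0, -0.899]]
contact_force: [-0.5, -0.3, -2.0]
gripper_width: 0.275
finger_force: 60.9
```

>>> carry_out(targets=[0,0,0.02,0,0,0,0,0,0.04,0,0,0,0,0,0.06,0,0,0,0,0,0.06,0,0,0])

```text
clock: 11.92
tcp_pos: [0.524, 0.0681, 0.1598]
orientation: [[0.895, -0.089, 0.437], [-0.08, -0.996, -0.039], [0.438, -0.0, -0.899]]
contact_force: [0.6, -0.4, -0.6]
gripper_width: 0.271
finger_force: 60.9
```

```bash
cat > st.py <<'E'
from h import *
s=r.sense();sh,z,R=nip();p=s['tcp_pos']-s['orientation'][:,2]*-.0765-sh
print("mouth in nipple (tool x,y; out mm)",np.round(R.T@p*1000,2)*[1,1,-1],"F tool",np.round(s['orientation'].T@s['contact_force'],1),"T",np.round(s['orientation'].T@s['ft_torque'],2),s['clock'],s['gripper_width'])
E
python3 st.py
```

```text
mouth in nipple (tool x,y; out mm) [-0.36 -0.76 28.37] F tool [0.3 0.3 0.8] T [-0.06 -0.15 -0.  ] 11.925 0.27104793215129624
```

>>> carry_out(targets=[0.003,0.006,0.02,0,0,0,0.003,0.006,0.04,0,0,0,0.003,0.006,0.065,0,0,0,0.003,0.006,0.065,0,0,0,0.003,0.006,0.065,0,0,0])

```text
clock: 12.55
tcp_pos: [0.5274, 0.0671, 0.153]
orientation: [[0.895, -0.089, 0.436], [-0.08, -0.996, -0.039], [0.438, -0.0, -0.899]]
contact_force: [-0.0, -0.2, -0.9]
gripper_width: 0.27
finger_force: 60.9
```

```bash
python3 st.py
```

```text
mouth in nipple (tool x,y; out mm) [-0.22 -0.04 20.68] F tool [-0.4  0.2  0.8] T [ 0.02 -0.34  0.03] 12.55 0.2697947901204978
```

>>> carry_out(targets=[0,0,0.02,0,0,0,0,0,0.04,0,0,0,0,0,0.06,0,0,0,0,0,0.06,0,0,0])

```text
clock: 13.05
tcp_pos: [0.5307, 0.0669, 0.1462]
orientation: [[0.895, -0.089, 0.436], [-0.08, -0.996, -0.039], [0.438, -0.0, -0.899]]
contact_force: [1.3, -0.4, -3.3]
gripper_width: 0.269
finger_force: 60.7
```

```bash
python3 st.py
```

```text
mouth in nipple (tool x,y; out mm) [-0.15 -0.09 13.18] F tool [-0.3  0.3  3.5] T [ 0.21 -0.12  0.04] 13.05 0.2694382367741083
```

>>> carry_out(targets=[0,0,0.02,0,0,0,0,0,0.04,0,0,0,0,0,0.04,0,0,0,0,0,0.04,0,0,0])

```text
clock: 13.55
tcp_pos: [0.5328, 0.0667, 0.1421]
orientation: [[0.895, -0.089, 0.436], [-0.08, -0.996, -0.039], [0.438, -0.0, -0.899]]
contact_force: [3.5, -0.2, -4.9]
gripper_width: 0.268
finger_force: 60.4
```

```bash
python3 st.py
```

```text
mouth in nipple (tool x,y; out mm) [-0.09 -0.06  8.53] F tool [ 1.  -0.1  6. ] T [0.13 0.03 0.01] 13.55 0.2677130135439529
```

Snapped: the balls are drawing the coupler on. Pressing home in small steps.

>>> carry_out(targets=[0,0,0.015,0,0,0,0,0,0.03,0,0,0,0,0,0.045,0,0,0,0,0,0.045,0,0,0])

```text
clock: 14.05
tcp_pos: [0.5349, 0.0664, 0.1373]
orientation: [[0.895, -0.089, 0.436], [-0.08, -0.996, -0.039], [0.438, -0.0, -0.899]]
contact_force: [-4.1, 0.9, 3.9]
gripper_width: 0.273
finger_force: 61.7
```

```bash
python3 st.py
```

```text
mouth in nipple (tool x,y; out mm) [-0.32 -0.    3.34] F tool [-2.  -0.6 -5.4] T [-0.06 -0.38 -0.03] 14.05 0.2732902875619054
```

>>> carry_out(targets=[0,0,0.01,0,0,0,0,0,0.02,0,0,0,0,0,0.02,0,0,0,0,0,0.02,0,0,0])

```text
clock: 14.55
tcp_pos: [0.5357, 0.0664, 0.1361]
orientation: [[0.895, -0.089, 0.437], [-0.08, -0.996, -0.039], [0.439, -0.0, -0.899]]
contact_force: [-11.9, 0.1, 19.1]
gripper_width: 0.272
finger_force: 64.4
```

```bash
python3 st.py
```

```text
mouth in nipple (tool x,y; out mm) [-0.07 -0.06  1.84] F tool [ -2.2   0.9 -22.4] T [ 0.02 -0.8  -0.01] 14.55 0.27236501137699876
```

>>> carry_out(targets=[0,0,0.005,0,0,0,0,0,0.008,0,0,0,0,0,0.008,0,0,0,0,0,0.008,0,0,0])

```text
clock: 15.05
tcp_pos: [0.5359, 0.0664, 0.1359]
orientation: [[0.895, -0.089, 0.438], [-0.08, -0.996, -0.039], [0.44, 0.0, -0.898]]
contact_force: [-18.4, 1.0, 32.0]
gripper_width: 0.271
finger_force: 66.5
```

```bash
python3 st.py;python3 - <<'E'
from h import *
s=r.sense();im=r.grab_frame("wrist");t=r.grab_frame("scene")
a=cv2.resize(im[150:384,130:430],(400,312));b=cv2.resize(t[190:268,170:270],(400,312),interpolation=cv2.INTER_CUBIC)
cv2.imwrite("pics/w7.png",np.hstack([a,b])[:,:,::-1])
c=cam('wrist',s);Z=s['orientation'][:,2];print("wcap",(proj(c,s['tcp_pos']-Z*.02)-[130,150])*4/3)
E
```

```text
mouth in nipple (tool x,y; out mm) [ 0.13 -0.07  1.65] F tool [ -2.5   0.6 -36.8] T [-0.12 -1.16  0.01] 15.05 0.2705363936983906
wcap [168.78061688 223.60658312]
```

View pics/w7.png

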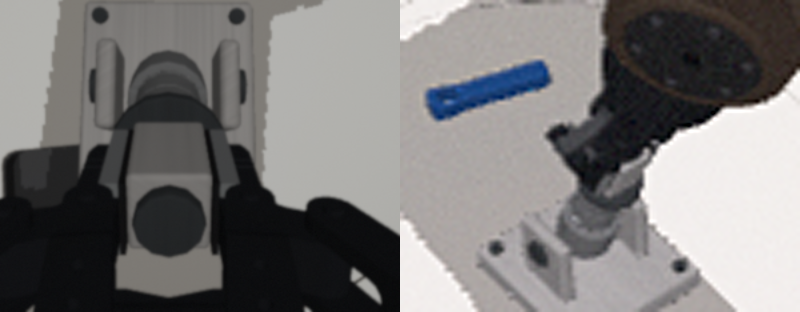

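The mouth sits on the shoulder: it's a stiff stop, and the cap hasn't moved in the grip (169,221). I'll ease the push slightly and hold.

>>> carry_out(targets=[0,0,-0.004,0,0,0,0,0,-0.004,0,0,0,0,0,-0.004,0,0,0,0,0,-0.004,0,0,0,0,0,-0.004,0,0,0,0,0,-0.004,0,0,0,0,0,-0.004,0,0,0,0,0,-0.004,0,0,0,0,0,-0.004,0,0,0,0,0,-0.004,0,0,0,0,0,-0.004,0,0,0,0,0,-0.004,0,0,0,0,0,-0.004,0,0,0,0,0,-0.004,0,0,0,0,0,-0.004,0,0,0,0,0,-0.004,0,0,0,0,0,-0.004,0,0,0,0,0,-0.004,0,0,0,0,0,-0.004,0,0,0,0,0,-0.004,0,0,0])

```text
clock: 17.65
tcp_pos: [0.5358, 0.0664, 0.136]
orientation: [[0.895, -0.089, 0.437], [-0.08, -0.996, -0.039], [0.439, -0.0, -0.898]]
contact_force: [-14.9, 0.9, 25.9]
gripper_width: 0.271
finger_force: 65.0
```

>>> carry_out(targets=[0,0,0,0,0,0,0,0,0,0,0,0,0,0,0,0,0,0,0,0,0,0,0,0,0,0,0,0,0,0,0,0,0,0,0,0,0,0,0,0,0,0,0,0,0,0,0,0])

```text
clock: 18.65
tcp_pos: [0.5358, 0.0664, 0.136]
orientation: [[0.895, -0.089, 0.438], [-0.08, -0.996, -0.039], [0.439, -0.0, -0.898]]
contact_force: [-16.0, 1.3, 25.6]
gripper_width: 0.276
finger_force: 65.0
```

```bash
python3 st.py
```

```text
mouth in nipple (tool x,y; out mm) [ 0.08 -0.07  1.76] F tool [ -3.2   0.1 -30.1] T [-0.08 -0.94  0.06] 18.65 0.2755042343740529
```

Steady 30 N push against the stop, held over 3 s with no drift. Handing in.

```bash
python3 -c "
from bench import r
print(r.close_job())"
```

```text
the job is handed in; nothing more can be done
None
```

The coupler is snapped onto the nipple and was pressed against a solid stop at about 30 N for over 3 s without drifting; I handed the job in at about 19 s, still gripping and pressing, and the hand-in returned no verdict.

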